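# Point-and-check, then switch on the rotary table

### The arm

A 7-joint arm with a two-finger parallel gripper is mounted at the origin on the work surface. World frame = base frame: x ahead of the robot, y to its left, z up, the work surface at z = 0. Lengths are in m, angles in rad, forces in N, time in s.
With the tool pointing down it reaches from about 0.4 to 0.875 m from the base axis. Payload 6.5 kg.
Tool frame: the origin (TCP) lies where the fingers leave the gripper's body, on its centre line; the fingertips stand 73 mm ahead of it and the grasp point (between the pads) lies 54 mm ahead of it; y points along the fingers, z is the direction in which the jaws open and shut, and the axes are right-handed (so a half turn about y gives the same grasp; the last joint's range is limited). The gripper opens to 85 mm and grips with 20 to 120 N. Pads are 22 mm wide; open, the fingers measure 114 mm over their backs; the gripper's body (76 mm by 85 mm) begins 54 mm behind the grasp point. The pads swing forward as they close: fully open they stand 13 mm farther back than shut.
Start: joints at [1.115, 0.536, -0.004, 1.538, 0.003, 1.067, -0.071], TCP at [0.247, -0.601, 0.304] pointing down, gripper open.
Joint ranges: [-2.7, 2.7], [-0.37, 2.16], [-1.27, 1.26], [0.24, 2.4], [-1.31, 4.45], [0.19, 1.91], [-2.76, 2.76]. Speed limits (rad/s): [2.39, 2.39, 3.14, 3.14, 3.14, 3.14, 3.14].

### API

Orientations are given as a unit quaternion [w, x, y, z].
In Python, from workcell import status, vision, order gives the robot as it stands.
- The arm moves only by the tool move_arm, never from a script. Its argument "deltas" is a list of rows, each a list of 4 numbers: the shift along the tool's x, y, z in m, then the turn about the tool's y in rad. In form: [[x, y, z, spin], ...]. A call has 1 to 20 rows; each row is the pose to reach, as a shift and turn from the pose commanded when the call began, along the tool's axes at that moment; what a row does not reach only later rows make up. A row lasts 1/8 s, in which the tool goes at most 62.5 mm and 10.7 degrees, less where a joint would pass 70% of its speed; a pose out of reach is approached as far as the arm can. A call with a gripper value outside its range is refused whole. "hand" is the finger opening in m, from 0 to 0.0854, set as the call begins (left out, the last holds). The fingers move at their own pace and stop on an object; the grip force is fixed at half the most. Time passes only in rows, so rows that repeat a pose let the fingers close. It gives the time, the measured TCP pose, the force and the opening at its end, in the units of the state.
- status.sense(): the state, without advancing time (a new reading comes with each control period).
- vision.grab_frame(name): name is "scene" or "top" or "wrist"; returns a dict with "frame" (400x640x3 uint8, red, green, blue), "fx", "fy", "cx", "cy" (pixels), "rvec" (rotation vector, rad) and "tvec" (3), from world to camera coordinates, as OpenCV has them. Camera axes: x right, y down, z forward; pixel columns grow to the right and rows downward; lengths in m; the calibration is good to about 2 mm. A picture is of the moment at which its call begins. There is no depth.
- order.close_job(): hands the job in, once; it reports no verdict.
Trained networks look in a picture, given as the dict that the camera call returned (one of the last four; its "shot" number tells which), for a name from the list of things; names that differ only in an ending like _2 or _b are one class to them, and where a whole thing is asked for, a point or a joint stands for the part that bears it (a point fixed in the world has none). Each returns a list of dicts, best first, with "score" (0 to 1); they miss things now and then, are a little off and sometimes report something else, mostly with a low value. They report only what shows in the picture. A call takes as long as a camera call. They do not tell look-alikes from the thing itself.
- vision.find_in(picture, thing): "point" ([x, y, z] in m, in world coordinates, good to about 4 mm: the middle of the surface that is visible of it).
- vision.trace(picture, thing): "mask" (400x640 bool, what is visible of it).
- vision.pinpoint(picture, thing): "point" ([x, y, z] in m, in world coordinates, good to about 4 mm: a listed point, or the origin of a listed thing).
The state is a dict: "t": time; "q": joint angles; "joint_vel": joint speeds; "tau": joint torques, N m; "position": TCP position; "tcp_rot": TCP orientation; "contact_force": force on the tool from outside, world axes, zero at the start; "moment": the same for the moment, N m; "finger_gap": finger opening in m.
Only numpy, scipy, OpenCV 4.12 (cv2) and the standard library are available. Lean on these libraries where they do the work, as an engineer would, in place of code of your own. Each camera call takes 0.05 s, during which the arm holds its last target. There are 200 camera calls.

### The job

Do the point-and-check before starting the motorised rotary table: with the fingertips, point straight down at the middle of the T-handled chuck key on the bench from two or three centimetres above it and stay there for two full seconds, then point in the same way at the red emergency-stop button on its yellow box for two full seconds, touching neither of them. After that, push the green-knobbed run lever all the way over, away from the robot, leave it there and draw the hand clear. Lift nothing, and do not touch the tape roll, the spanner or the rotary table.

Things in the scene. Friction and masses are not known exactly. Their poses are not given: they have to be found in the camera images.
- key_mid (a point): Middle of the chuck key, 9 mm above the bench. A loose T-shaped tool lying flat in the near row: dark round shank 18 mm thick with a small bright square end (key 88 mm long), and a bright cross bar 98 mm long with black 18 mm balls at its ends. Highest points 18 mm above the bench. Site x: along the shank to the square end; z up; the bar is at x = -32 mm. Any yaw.
- stop_top (a point): Centre of the upper face of the red emergency-stop push button (42 mm across), 72 mm above the bench. It sits in a grey collar (58 mm across) on a fixed yellow box, 90 x 90 x 50 mm high, to the left or the right in the far row; z is up.
- stop (a joint): Travel of the stop button in m: 0 up, 0.006 fully pressed; it is sprung, and must stay up.
- run_lever_tip (a point): Centre of the green ball knob (26 mm across) at the end of the run lever, 80 mm from the lever's pivot. The point turns with the lever. The lever is a steel rod 10 mm thick that stands up from a dark block and leans towards the robot at the start.
- lever_pivot (a point): Fixed point on the lever's hinge axis, 52 mm above the bench. Its x axis is horizontal: the way to push the knob (away from the robot, within 0.4 rad of world x); y along the hinge; z up. Under it: a dark block 70 x 50 mm, top 55 mm above the bench, with a hinge barrel (30 mm long, top at 65 mm), on a fixed grey box 110 (x) x 90 x 30 mm high.
- run_lever (a joint): Angle of the run lever in rad: at 0 it leans 0.5 rad from upright towards the robot, at 0.5 it is upright, at 1.0 it meets its end stop, leaning 0.5 rad away from the robot (fully over). It starts between 0 and 0.25, moves lightly (about 1 N at the knob) and stays where it is left.
- tape: Loose roll of grey tape with a cardboard core, lying on its flat side, 90 mm across, hole 66 mm, 45 mm high; origin at the centre of its underside. A bystander.
- wrench: Loose steel open-ended spanner lying flat, about 130 mm long along its x axis, 38 mm wide and 8 mm thick; origin on its underside near its middle. A bystander.
- rotary: The rotary table, fixed in the middle of the far row: grey base 160 x 170 mm, steel table 150 mm across, round three-jaw chuck 100 mm across on top, jaws reaching 137 mm above the bench; motor stub on its far (+x) side, to 145 mm from the centre and 80 mm high. Origin at the centre of the base's underside. A bystander.
Mind the look-alikes: they are no part of the job. Of the things shaped like the part that bears stop_top, the yellow one is meant.

How it is judged:
On the way, in this order (a step that is already met when the one before it is completed fails the run):
1. the fingers point at the chuck key from just above its middle, for two seconds (horizontal distance between the grasp point and key_mid below 0.035 m and z of the grasp point in the frame of key_mid between 0.01 and 0.1 m), for 1.8 s.
2. then they point at the red stop button from just above it, for two seconds (horizontal distance between the grasp point and stop_top below 0.03 m and z of the grasp point in the frame of stop_top between 0.01 and 0.1 m), for 1.8 s.
3. then the run lever is pushed fully over (value of joint run_lever above 0.92 rad), for 0.2 s.
At the end, for the whole second after the job is handed in: Lever beyond 0.92 rad; stop button up; key, tape and spanner within 5 mm of their start. Before that, for 1.8 s each, the grasp point was 10 to 100 mm above the named point, within 35 mm sideways for the key, then 30 mm for the stop button (value of joint run_lever above 0.92 rad and value of joint stop below 0.001 m and distance of each of key_mid, tape, wrench from where it was at the start of the episode below 0.005 m); the robot touches nothing.
It fails at once if the chuck key is touched (contact force between any of the fingers, the arm and key above 0.3 N).
It fails at once if the stop button is touched or pressed (value of joint stop above 0.001 m or contact force between any of the fingers, the arm and stop above 0.3 N).
It fails at once if the tape roll is touched (contact force between any of the fingers, the arm and tape above 0.5 N).
It fails at once if the spanner is touched (contact force between any of the fingers, the arm and wrench above 0.5 N).
It fails at once if the rotary table is touched (contact force between any of the fingers, the arm and rotary above 0.5 N).
It also fails if it takes over 56 s, if anything falls off the work surface, if the arm or the gripper's body presses on something with over 40 N, if the wrist force passes 120 N, or if a joint passes its speed limit or range.

## Working session

There is one attempt and no reset: what is moved stays moved. The work goes in short steps, Python scripts to look and compute and a tool call to move; the robot and the scene stay as the last step left them, time stands still between calls to the robot, and variables do not carry over. Pictures are saved under pics/ and viewed, about 8 in all and at most 12, crops included, and the job is handed in when it is done.

Besides the shell and the picture viewer there is one more tool, called after ">>>" as name(argument=value, ...), one argument or row to a line, values as JSON. move_arm: Moves the arm, as the interface text tells. Its arguments: {"type":"object","properties":{"deltas":{"type":"array","items":{"type":"array","items":{"type":"number"}}},"hand":{"type":"number"}},"required":["deltas"]}

```bash
mkdir -p pics; cat > h.py <<'E'
import numpy as np, cv2
from workcell import status, vision, order
def save(p,n): cv2.imwrite('pics/'+n,cv2.cvtColor(p['frame'],cv2.COLOR_RGB2BGR))
def proj(p,X):
    K=np.array([[p['fx'],0,p['cx']],[0,p['fy'],p['cy']],[0,0,1.]])
    return cv2.projectPoints(np.array([X],float),np.array(p['rvec']),np.array(p['tvec']),K,None)[0].ravel()
E
python3 - <<'E'
from h import *
s=status.sense(); print({k:np.round(s[k],3) for k in ('t','position','tcp_rot','finger_gap')})
for c in ('top','scene'):
    p=vision.grab_frame(c); save(p,c+'1.png')
    for n in ['key_mid','stop_top','run_lever_tip','lever_pivot','tape','wrench','rotary']:
        for r in vision.pinpoint(p,n)[:3]: print(c,n,np.round(r['point'],3),round(r['score'],2),proj(p,r['point']).round())
E
```

```text
{'t': np.float64(0.0), 'position': array([ 0.247, -0.601,  0.303]), 'tcp_rot': array([ 0.137, -0.137,  0.694, -0.693]), 'finger_gap': np.float64(0.085)}
top key_mid [ 0.463 -0.012  0.009] 0.54 [341. 267.]
top stop_top [0.73  0.346 0.069] 0.78 [202. 169.]
top stop_top [0.632 0.203 0.073] 0.77 [257. 205.]
top stop_top [0.558 0.373 0.07 ] 0.71 [191. 235.]
top run_lever_tip [ 0.608 -0.275  0.128] 0.62 [448. 208.]
top lever_pivot [ 0.635 -0.27   0.053] 0.68 [437. 200.]
top lever_pivot [ 0.735 -0.016  0.001] 0.29 [339. 168.]
top tape [ 0.485 -0.298 -0.002] 0.78 [444. 256.]
top wrench [ 0.479  0.233 -0.   ] 0.67 [251. 263.]
top rotary [ 0.738 -0.013  0.002] 0.89 [338. 167.]
scene stop_top [0.799 0.194 0.072] 0.81 [387. 276.]
scene stop_top [0.634 0.202 0.074] 0.55 [386. 208.]
scene stop_top [0.729 0.345 0.074] 0.5 [453. 247.]
scene run_lever_tip [ 0.61  -0.271  0.129] 0.51 [179. 183.]
scene lever_pivot [ 0.633 -0.266  0.048] 0.82 [188. 209.]
scene tape [ 0.479 -0.297 -0.   ] 0.81 [191. 168.]
scene wrench [0.478 0.242 0.002] 0.6 [394. 171.]
scene rotary [ 0.738 -0.015 -0.003] 0.8 [292. 261.]
scene rotary [ 0.61  -0.273  0.127] 0.23 [178. 184.]
```

View pics/top1.png

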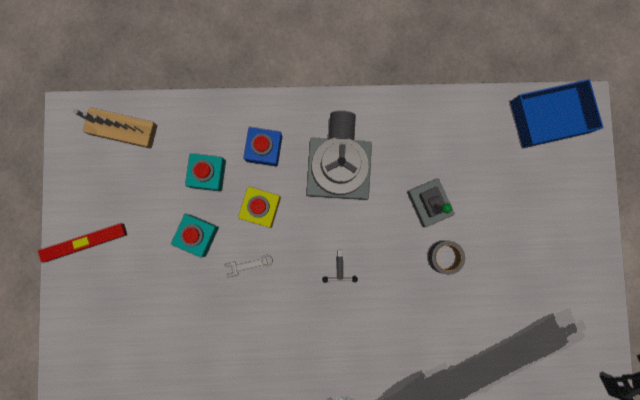

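View pics/scene1.png

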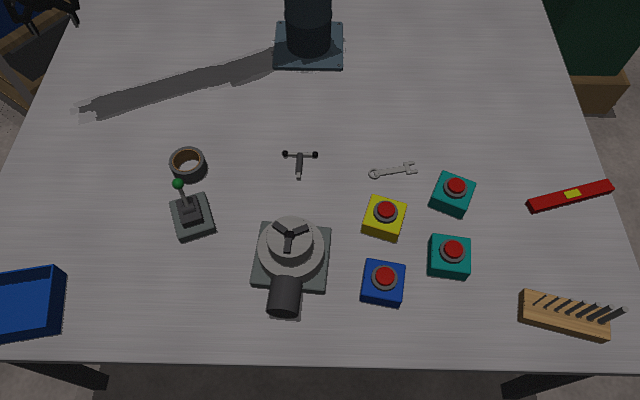

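The yellow button is at about (257,205) in top and (386,208) in scene, and both views agree on (0.633, 0.202, 0.073). The key is at (340,267), and its shank points along +x. The lever with its green knob is at (448,208). The blue and teal boxes are look-alikes. Next I need the tool axes, the lever yaw and a two-view check.

```bash
python3 - <<'E'
from h import *
from scipy.spatial.transform import Rotation as R
s=status.sense(); w,x,y,z=s['tcp_rot']; M=R.from_quat([x,y,z,w]).as_matrix(); print(M.round(3))
def ray(p,uv):
    Rm=cv2.Rodrigues(np.array(p['rvec'],float))[0]; C=-Rm.T@np.array(p['tvec']).ravel()
    d=Rm.T@np.array([(uv[0]-p['cx'])/p['fx'],(uv[1]-p['cy'])/p['fy'],1]); return C,d/np.linalg.norm(d)
def tri(a,b):
    A=np.zeros((3,3));B=np.zeros(3)
    for C,d in (a,b):
        P=np.eye(3)-np.outer(d,d);A+=P;B+=P@C
    return np.linalg.solve(A,B)
P={c:vision.grab_frame(c) for c in('top','scene')}
def cen(p,box,f):
    x0,y0,x1,y1=box; I=p['frame'][y0:y1,x0:x1].astype(int); m=f(I[...,0],I[...,1],I[...,2]); v,u=np.nonzero(m); return np.array([u.mean()+x0,v.mean()+y0]),m.sum()
green=lambda r,g,b:(g>r+40)&(g>b+40)
red=lambda r,g,b:(r>g+80)&(r>b+80)
dark=lambda r,g,b:(r+g+b<200)
for n,f,bt,bs in [('knob',green,(425,190,470,230),(160,165,200,200)),('stop',red,(235,180,285,230),(360,190,412,245))]:
    a,b=cen(P['top'],bt,f),cen(P['scene'],bs,f); print(n,a,b,tri(ray(P['top'],a[0]),ray(P['scene'],b[0])).round(4))
# key balls & square end (by eye/threshold) in both
for c,b1,b2 in[('top',(318,272,331,286),(349,272,362,286)),('scene',(279,147,291,162),(309,147,322,162))]:
    for b in(b1,b2):
        q=cen(P[c],b,dark); C,d=ray(P[c],q[0]); print(c,'ball',q,(C+d*(0.009-C[2])/d[2]).round(4))
for c in P:
    r=vision.pinpoint(P[c],'key_mid'); print(c,[(np.round(q['point'],3),round(q['score'],2)) for q in r])
I=[]
for c,(u,v,w,h) in {'top':(400,170,70,100),'scene':(150,140,80,110)}.items(): I.append(cv2.resize(cv2.cvtColor(P[c]['frame'][v:v+h,u:u+w],cv2.COLOR_RGB2BGR),(400,560),interpolation=cv2.INTER_CUBIC))
cv2.imwrite('pics/lev.png',np.hstack(I))
# base-box corners of lever at z=.03
for uv in[(407,190),(437,179),(454,213),(422,226)]:
    C,d=ray(P['top'],uv); print('corner',(C+d*(0.03-C[2])/d[2]).round(3))
E
```

```text
[[-0.925 -0.     0.38 ]
 [-0.38  -0.    -0.925]
 [ 0.    -1.     0.   ]]
knob (array([447.0754717 , 207.66037736]), np.int64(53)) (array([176.18421053, 181.26315789]), np.int64(38)) [ 0.6088 -0.2739  0.1332]
stop (array([257.26404494, 205.79213483]), np.int64(178)) (array([385.91666667, 208.640625  ]), np.int64(192)) [0.6304 0.2034 0.0657]
top ball (array([324.85185185, 279.11111111]), np.int64(27)) [0.4314 0.0316 0.009 ]
top ball (array([354.27586207, 278.5862069 ]), np.int64(29)) [ 0.4306 -0.0481  0.009 ]
scene ball (array([285.09302326, 153.8372093 ]), np.int64(43)) [ 0.4345 -0.0482  0.009 ]
scene ball (array([314.09756098, 154.51219512]), np.int64(41)) [0.4349 0.0296 0.009 ]
top [(array([ 0.464, -0.011,  0.011]), 0.51)]
scene [(array([ 0.466, -0.008,  0.01 ]), 0.67)]
corner [ 0.666 -0.197  0.03 ]
corner [ 0.694 -0.28   0.03 ]
corner [ 0.6   -0.322  0.03 ]
corner [ 0.568 -0.234  0.03 ]
```

View pics/lev.png

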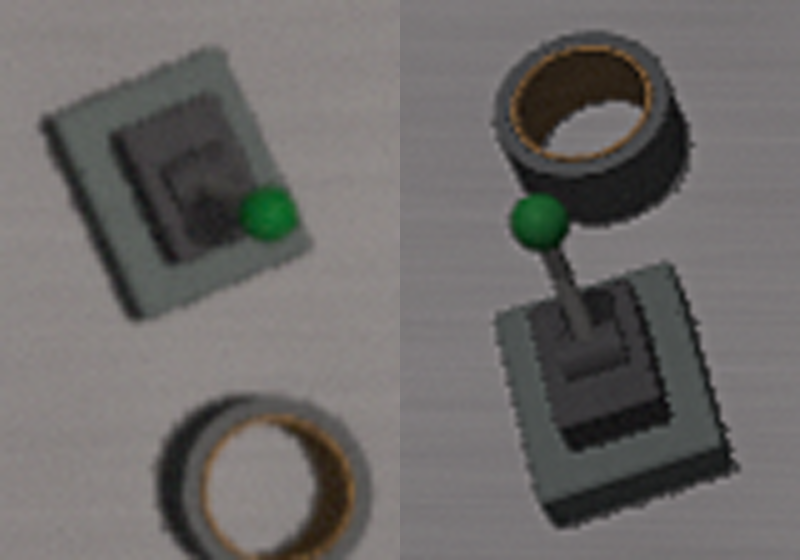

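The tool's −x axis already lies along the push direction (yaw of about 0.39), so no spin is needed. I'll shut the fingers and fly over to the key at height.

>>> move_arm(
  deltas=[
    [-0.015, 0, -0.016, 0],
    [-0.043, 0, -0.046, 0],
    [-0.073, 0, -0.08, 0],
    [-0.104, 0, -0.113, 0],
    [-0.134, 0, -0.146, 0],
    [-0.165, 0, -0.18, 0],
    [-0.195, 0, -0.213, 0],
    [-0.226, 0, -0.246, 0],
    [-0.256, 0, -0.279, 0],
    [-0.287, 0, -0.312, 0],
    [-0.317, 0, -0.345, 0],
    [-0.348, 0, -0.379, 0],
    [-0.378, 0, -0.412, 0],
    [-0.405, 0, -0.441, 0],
    [-0.42, 0, -0.458, 0],
    [-0.427, 0, -0.465, 0],
    [-0.427, 0, -0.465, 0],
    [-0.427, 0, -0.465, 0],
  ],
  hand=0,
)

```text
t: 3.25
position: [0.465, -0.0101, 0.3038]
tcp_rot: [-0.136, 0.137, -0.694, 0.694]
contact_force: [0.4, -1.2, -0.1]
finger_gap: -0.0001
```

Next I'll descend 0.186 m to TCP z of about 0.118 and hold.

>>> move_arm(
  deltas=[
    [0, 0.02, 0, 0],
    [0, 0.05, 0, 0],
    [0, 0.08, 0, 0],
    [0, 0.11, 0, 0],
    [0, 0.14, 0, 0],
    [0, 0.165, 0, 0],
    [0, 0.18, 0, 0],
    [0, 0.185, 0, 0],
    [0, 0.185, 0, 0],
    [0, 0.185, 0, 0],
    [0, 0.185, 0, 0],
  ],
)

```text
t: 4.62
position: [0.4656, -0.0089, 0.1195]
tcp_rot: [-0.137, 0.137, -0.694, 0.694]
contact_force: [-0.5, -0.7, 0.6]
finger_gap: 0.0
```

```bash
python3 - <<'E'
from h import *
p=vision.grab_frame('scene'); 
cv2.imwrite('pics/k.png',cv2.resize(cv2.cvtColor(p['frame'][60:260,200:400],cv2.COLOR_RGB2BGR),(600,600)))
print(status.sense()['position'])
E
```

```text
[ 0.46556232 -0.00886351  0.11937481]
```

View pics/k.png

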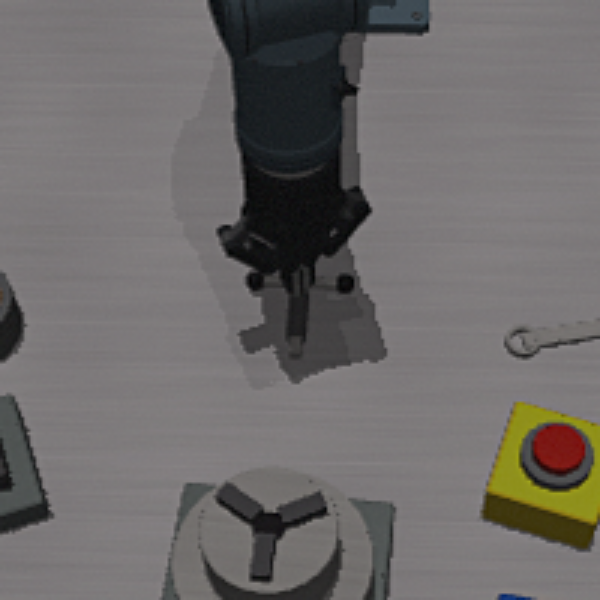

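The view shows the shut fingertips hovering over the shank, between the bar at about (300,280) and the square end at about (295,345), with no contact. I'll hold here for 2.5 s.

>>> move_arm(
  deltas=[
    [0, 0, 0, 0],
    [0, 0, 0, 0],
    [0, 0, 0, 0],
    [0, 0, 0, 0],
    [0, 0, 0, 0],
    [0, 0, 0, 0],
    [0, 0, 0, 0],
    [0, 0, 0, 0],
    [0, 0, 0, 0],
    [0, 0, 0, 0],
    [0, 0, 0, 0],
    [0, 0, 0, 0],
    [0, 0, 0, 0],
    [0, 0, 0, 0],
    [0, 0, 0, 0],
    [0, 0, 0, 0],
    [0, 0, 0, 0],
    [0, 0, 0, 0],
    [0, 0, 0, 0],
    [0, 0, 0, 0],
  ],
)

```text
t: 7.18
position: [0.4652, -0.0089, 0.1189]
tcp_rot: [-0.137, 0.137, -0.694, 0.694]
contact_force: [-0.1, 0.7, 0.4]
finger_gap: -0.0
```

>>> move_arm(
  deltas=[
    [0, -0.03, 0, 0],
    [0, -0.07, 0, 0],
    [0, -0.11, 0, 0],
    [-0.015, -0.14, -0.008, 0],
    [-0.04, -0.14, -0.023, 0],
    [-0.07, -0.14, -0.04, 0],
    [-0.1, -0.14, -0.056, 0],
    [-0.13, -0.14, -0.073, 0],
    [-0.16, -0.14, -0.09, 0],
    [-0.19, -0.14, -0.107, 0],
    [-0.215, -0.14, -0.121, 0],
    [-0.23, -0.14, -0.13, 0],
    [-0.235, -0.14, -0.133, 0],
    [-0.235, -0.14, -0.133, 0],
    [-0.235, -0.12, -0.133, 0],
    [-0.235, -0.09, -0.133, 0],
    [-0.235, -0.065, -0.133, 0],
    [-0.235, -0.053, -0.133, 0],
    [-0.235, -0.053, -0.133, 0],
    [-0.235, -0.053, -0.133, 0],
  ],
)

```text
t: 9.68
position: [0.6326, 0.2036, 0.1728]
tcp_rot: [0.137, -0.136, 0.694, -0.694]
contact_force: [-0.6, 0.3, 0.5]
finger_gap: 0.0
```

```bash
python3 - <<'E'
from h import *
p=vision.grab_frame('scene'); 
cv2.imwrite('pics/s.png',cv2.resize(cv2.cvtColor(p['frame'][100:300,280:480],cv2.COLOR_RGB2BGR),(600,600)))
print(status.sense()['position'])
E
```

```text
[0.63266073 0.20367055 0.17297768]
```

View pics/s.png

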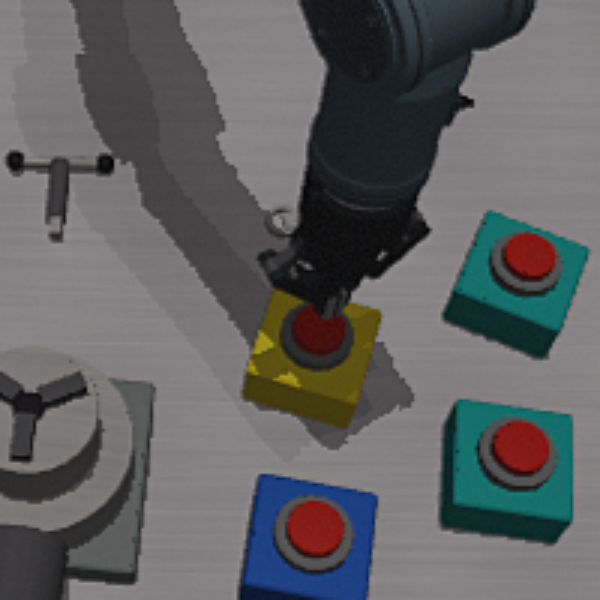

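The fingertips, at about (330,305), are above the red button on the yellow box at (318,330), and they aren't touching it. I'll hold.

>>> move_arm(
  deltas=[
    [0, 0, 0, 0],
    [0, 0, 0, 0],
    [0, 0, 0, 0],
    [0, 0, 0, 0],
    [0, 0, 0, 0],
    [0, 0, 0, 0],
    [0, 0, 0, 0],
    [0, 0, 0, 0],
    [0, 0, 0, 0],
    [0, 0, 0, 0],
    [0, 0, 0, 0],
    [0, 0, 0, 0],
    [0, 0, 0, 0],
    [0, 0, 0, 0],
    [0, 0, 0, 0],
    [0, 0, 0, 0],
    [0, 0, 0, 0],
    [0, 0, 0, 0],
    [0, 0, 0, 0],
    [0, 0, 0, 0],
  ],
)

```text
t: 12.22
position: [0.6321, 0.2035, 0.1719]
tcp_rot: [-0.137, 0.137, -0.694, 0.694]
contact_force: [-0.8, -0.6, 0.5]
finger_gap: -0.0001
```

Next I'll lift, cross at height and stop above a point about 6 cm short of the knob.

>>> move_arm(
  deltas=[
    [0, -0.03, 0, 0],
    [0, -0.07, 0, 0],
    [0, -0.11, 0, 0],
    [0, -0.14, 0, 0],
    [0.01, -0.15, 0.017, 0],
    [0.03, -0.15, 0.049, 0],
    [0.052, -0.15, 0.086, 0],
    [0.074, -0.15, 0.122, 0],
    [0.096, -0.15, 0.158, 0],
    [0.118, -0.15, 0.195, 0],
    [0.14, -0.15, 0.231, 0],
    [0.162, -0.15, 0.267, 0],
    [0.184, -0.15, 0.303, 0],
    [0.206, -0.15, 0.34, 0],
    [0.228, -0.15, 0.376, 0],
    [0.246, -0.15, 0.406, 0],
    [0.257, -0.15, 0.424, 0],
    [0.262, -0.15, 0.432, 0],
    [0.262, -0.15, 0.432, 0],
    [0.262, -0.15, 0.432, 0],
  ],
)

```text
t: 14.72
position: [0.5545, -0.294, 0.3219]
tcp_rot: [0.138, -0.138, 0.694, -0.693]
contact_force: [-0.3, -1.0, -0.4]
finger_gap: 0.0002
```

```bash
python3 - <<'E'
from h import *
print(status.sense()['position'])
for c in('wrist','scene','top'):
    p=vision.grab_frame(c)
    for n in('run_lever_tip','lever_pivot'): print(c,n,[(np.round(q['point'],3),round(q['score'],2)) for q in vision.pinpoint(p,n)])
E
```

```text
[ 0.55445919 -0.29396994  0.32188195]
wrist run_lever_tip [(array([ 0.611, -0.275,  0.129]), 0.63)]
wrist lever_pivot [(array([ 0.632, -0.264,  0.053]), 0.67)]
scene run_lever_tip [(array([ 0.609, -0.273,  0.129]), 0.73)]
scene lever_pivot [(array([ 0.633, -0.265,  0.045]), 0.56)]
top run_lever_tip [(array([ 0.607, -0.276,  0.128]), 0.57), (array([ 0.631, -0.266,  0.05 ]), 0.54)]
top lever_pivot [(array([ 0.634, -0.269,  0.052]), 0.91), (array([ 0.736, -0.013, -0.001]), 0.51)]
```

>>> move_arm(
  deltas=[
    [0, 0.03, 0.002, 0],
    [0, 0.07, 0.002, 0],
    [0, 0.11, 0.002, 0],
    [0, 0.14, 0.002, 0],
    [0, 0.149, 0.002, 0],
    [0, 0.149, 0.002, 0],
    [-0.015, 0.149, 0.002, 0],
    [-0.03, 0.149, 0.002, 0],
    [-0.037, 0.149, 0.002, 0],
    [-0.044, 0.149, 0.002, 0],
    [-0.052, 0.149, 0.002, 0],
    [-0.06, 0.149, 0.002, 0],
    [-0.068, 0.149, 0.002, 0],
    [-0.076, 0.149, 0.002, 0],
    [-0.084, 0.149, 0.002, 0],
    [-0.09, 0.149, 0.002, 0],
    [-0.095, 0.149, 0.002, 0],
    [-0.095, 0.149, 0.002, 0],
    [-0.095, 0.149, 0.002, 0],
  ],
)

```text
t: 17.55
position: [0.6427, -0.2614, 0.173]
tcp_rot: [-0.137, 0.137, -0.694, 0.694]
contact_force: [-0.7, 0.8, 0.6]
finger_gap: 0.0001
```

```bash
python3 - <<'E'
from h import *
s=status.sense();print(s['position'],s['contact_force'])
I=[]
for c,(u,v) in {'top':(390,140),'scene':(130,130)}.items():
    p=vision.grab_frame(c)
    print(c,[(np.round(q['point'],3),round(q['score'],2)) for q in vision.pinpoint(p,'run_lever_tip')])
    I.append(cv2.resize(cv2.cvtColor(p['frame'][v:v+120,u:u+100],cv2.COLOR_RGB2BGR),(400,480)))
cv2.imwrite('pics/l2.png',np.hstack(I))
E
```

```text
[ 0.64268424 -0.26138451  0.17301014] [-0.67751758  0.78507215  0.62042864]
top [(array([ 0.668, -0.252,  0.123]), 0.66)]
scene [(array([ 0.67 , -0.251,  0.123]), 0.56)]
```

View pics/l2.png

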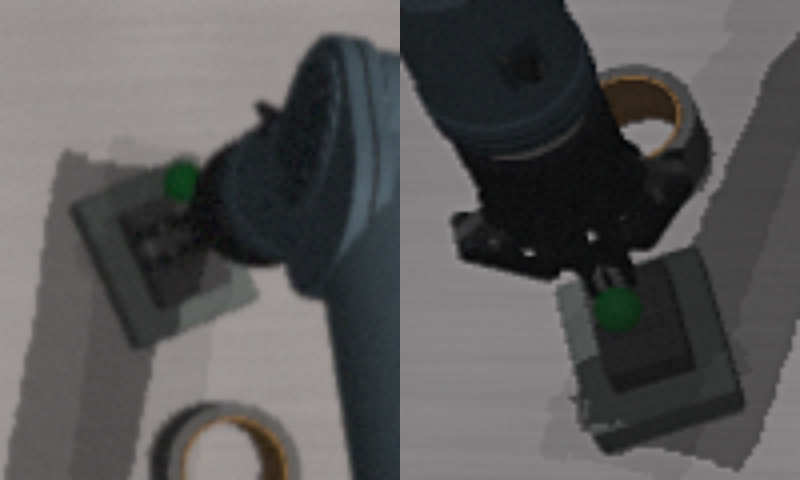

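The knob has gone over, sitting at about (617,308) in the scene crop ahead of the fingers. It is about 38 mm past the pivot and 123 mm high, which matches roughly 1.0 rad. I'll push a few millimetres more until the end stop shows up in the force.

>>> move_arm(
  deltas=[
    [-0.002, 0, 0, 0],
    [-0.004, 0, 0, 0],
    [-0.004, 0, 0, 0],
    [-0.004, 0, 0, 0],
  ],
)

```text
t: 18.25
position: [0.6451, -0.2606, 0.1726]
tcp_rot: [-0.136, 0.138, -0.694, 0.694]
contact_force: [-5.5, -1.3, 3.0]
finger_gap: -0.0
```

The 5.5 N reaction means the end stop is reached. I'll draw back, rise and check.

>>> move_arm(
  deltas=[
    [0.015, 0, 0, 0],
    [0.04, 0, 0, 0],
    [0.065, -0.01, 0, 0],
    [0.08, -0.04, 0, 0],
    [0.09, -0.08, 0, 0],
    [0.1, -0.12, 0, 0],
    [0.1, -0.15, 0, 0],
    [0.1, -0.16, 0, 0],
    [0.1, -0.16, 0, 0],
    [0.1, -0.16, 0, 0],
    [0.1, -0.16, 0, 0],
  ],
)

```text
t: 19.62
position: [0.5533, -0.2976, 0.3314]
tcp_rot: [0.136, -0.138, 0.694, -0.693]
contact_force: [-0.3, 0.1, -0.5]
finger_gap: 0.0001
```

```bash
python3 - <<'E'
from h import *
s=status.sense();print(s['t'],s['position'],s['contact_force'])
for c in('top','scene'):
    p=vision.grab_frame(c); save(p,c+'9.png')
    for n in('run_lever_tip','lever_pivot','key_mid','tape','wrench','stop_top'):print(c,n,[(np.round(q['point'],3),round(q['score'],2)) for q in vision.pinpoint(p,n)[:4]])
E
```

```text
19.625 [ 0.55334957 -0.29762499  0.33143193] [-0.27137764  0.07825841 -0.52861777]
top run_lever_tip [(array([ 0.666, -0.25 ,  0.123]), 0.55)]
top lever_pivot [(array([ 0.631, -0.267,  0.052]), 0.81)]
top key_mid [(array([ 0.462, -0.01 ,  0.008]), 0.56)]
top tape [(array([ 0.488, -0.298, -0.001]), 0.7)]
top wrench [(array([ 0.476,  0.23 , -0.002]), 0.73)]
top stop_top [(array([0.635, 0.204, 0.07 ]), 0.77), (array([0.561, 0.376, 0.07 ]), 0.73), (array([0.734, 0.347, 0.067]), 0.65), (array([0.805, 0.187, 0.074]), 0.44)]
scene run_lever_tip []
scene lever_pivot [(array([ 0.636, -0.265,  0.047]), 0.62)]
scene key_mid [(array([ 0.466, -0.012,  0.011]), 0.86)]
scene tape [(array([ 0.479, -0.298, -0.001]), 0.68)]
scene wrench [(array([0.479, 0.24 , 0.   ]), 0.84)]
scene stop_top [(array([0.797, 0.194, 0.073]), 0.78), (array([0.563, 0.38 , 0.072]), 0.76), (array([0.632, 0.202, 0.076]), 0.51)]
```

View pics/scene9.png

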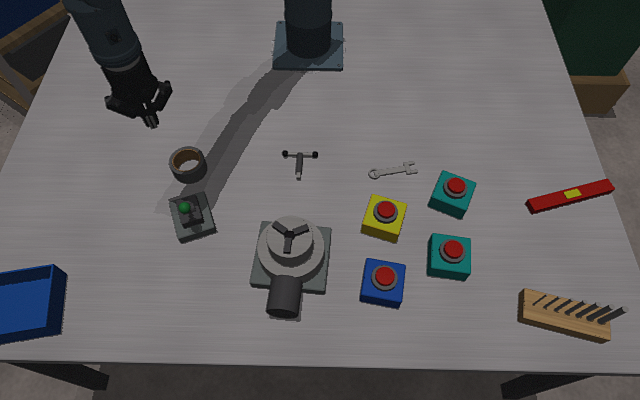

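The knob is at (185,207), the same place as at the end stop. The hand is clear, and the other objects are where they started.

```bash
python3 -c "
from workcell import order; print(order.close_job())"
```

```text
the job is handed in; nothing more can be done
None
```

The whole sequence was carried out and the job is handed in. The robot clock read about 20 s at the last check, and no verdict was reported.

- **Pointing:** With the fingers shut, I held about 27 mm above the chuck key for 2.5 s, then about 27 mm above the red button on the yellow box for 2.5 s. Readings on arriving and after each hold showed no contact force above about 1 N, which is sensor noise.
- **Lever:** I pushed the run lever until the end stop pushed back with about 5.5 N, then drew the hand back and up.

**Last checks:**
- **Lever:** The knob is about 35–38 mm past the pivot and 123 mm high, which is about 1.0 rad. It was in the same image position after the hand withdrew.
- **Key, tape and spanner:** They read within 1–4 mm of their start, which is within the networks' accuracy of about 4 mm. They also look unmoved in the picture.
- **Stop button:** It reads 70–76 mm high, so it looks up. The few-millimetre scatter means the picture alone can't rule out a slight press.
- **Missed or differing readings:** The network missed the knob in the last scene picture, though it is plainly visible there. My colour-based two-view estimate put the button at 66 mm instead of about 72 mm. That blob included the button's side, so I used the networks' height, which agrees with the 72 mm in the task.

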